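Close the repaired unit: trace the row of snap studs

TASK

Close up the repaired metal unit: follow the curved row of five black snap studs on its lid with a fingertip, starting at the end by the brass sockets and working to the other end, pressing each stud straight down, fully home, before you go on to the next. Press gently; do not shove, tip or lift the unit, and leave the loose things on it and around it alone. Finish with the hand clear.

Things in the scene. Friction and masses are not known exactly. Their poses are not given: they have to be found in the camera images.
- unit: the repaired unit: loose flat metal case, about 1.8 kg, 170 (x) x 250 (y) x 30 (z) mm, lid up, turned any way. Origin: centre of its underside. Two brass sockets, 18 mm across, stick 22 mm out of its short +y side. Five black studs stand in a curved row by its -x long edge; four flat 8 mm steel heads on the +x edge need nothing. A finger dragged sideways into a standing stud shoves the unit: skim over the tops.
- stud1_top (a point): top centre of the first stud, at the end of the row nearest the brass sockets: a black plastic dome 24 mm across, at x -38, y 80 mm in the unit's frame (neighbours are 42 mm apart along the row). Its top is 6 mm above the lid at joint value 0 and 2 mm above the lid when fully home; this point moves with it. It takes about 3 N to push it down, and it stays where it is left.
- stud1 (a joint): how far stud 1 is pressed down, m: 0 standing up (it starts between 0 and 0.0008), 0.004 fully home against its stop
- stud2_top (a point): top centre of the second stud: a black plastic dome 24 mm across, at x -55, y 42 mm in the unit's frame (neighbours are 42 mm apart along the row). Its top is 6 mm above the lid at joint value 0 and 2 mm above the lid when fully home; this point moves with it. It takes about 3 N to push it down, and it stays where it is left.
- stud2 (a joint): how far stud 2 is pressed down, m: 0 standing up (it starts between 0 and 0.0008), 0.004 fully home against its stop
- stud3_top (a point): top centre of the third (middle) stud: a black plastic dome 24 mm across, at x -60, y 0 mm in the unit's frame (neighbours are 42 mm apart along the row). Its top is 6 mm above the lid at joint value 0 and 2 mm above the lid when fully home; this point moves with it. It takes about 3 N to push it down, and it stays where it is left.
- stud3 (a joint): how far stud 3 is pressed down, m: 0 standing up (it starts between 0 and 0.0008), 0.004 fully home against its stop
- stud4_top (a point): top centre of the fourth stud: a black plastic dome 24 mm across, at x -55, y -42 mm in the unit's frame (neighbours are 42 mm apart along the row). Its top is 6 mm above the lid at joint value 0 and 2 mm above the lid when fully home; this point moves with it. It takes about 3 N to push it down, and it stays where it is left.
- stud4 (a joint): how far stud 4 is pressed down, m: 0 standing up (it starts between 0 and 0.0008), 0.004 fully home against its stop
- stud5_top (a point): top centre of the fifth and last stud, farthest from the sockets: a black plastic dome 24 mm across, at x -38, y -80 mm in the unit's frame (neighbours are 42 mm apart along the row). Its top is 6 mm above the lid at joint value 0 and 2 mm above the lid when fully home; this point moves with it. It takes about 3 N to push it down, and it stays where it is left.
- stud5 (a joint): how far stud 5 is pressed down, m: 0 standing up (it starts between 0 and 0.0008), 0.004 fully home against its stop
- standoff: bystander: brass spacer, 18 mm across and 26 mm tall with a thinner top, standing loose on the unit's lid; origin: centre of its underside
- bit_tin: bystander: small round tin, 32 mm across and 24 mm tall, standing loose on the unit's lid; origin: centre of its underside
- screwdriver: bystander: screwdriver 170 mm long lying on the bench; origin under its middle
- tweezers: bystander: steel tweezers 110 mm long, 4 mm thick, lying on the bench; origin under their middle
- flux_jar: bystander: lidded jar, 48 mm across and 50 mm tall, on the bench; origin: centre of its underside
- bit_block: bystander: six-sided bit holder, 64 mm across and 45 mm tall with two bits standing 20 mm out of it, on the bench; origin: centre of its underside
- parts_tray: bystander: low divided tray 100 x 130 x 22 mm on the bench; origin: centre of its underside

How it is judged:
By the outcome, as a careful person would: the job done as asked, in the order asked, and still so for the second after the job is handed in, with the robot touching nothing.
It also fails if it takes over 43 s, if anything falls off the work surface, if the arm or the gripper's body presses on something with over 40 N, if the wrist force passes 120 N, or if a joint passes its speed limit or range.

ROBOT

A 6-joint arm with a two-finger parallel gripper is mounted at the origin on the work surface. World frame = base frame: x ahead of the robot, y to its left, z up, the work surface at z = 0. Lengths are in m, angles in rad, forces in N, time in s.
With the tool pointing down it reaches from about 0.3 to 0.875 m from the base axis. Payload 6.4 kg.
Tool frame: the origin (TCP) lies at the very end of the fingers, on their centre line; the grasp point (between the pads) lies 19 mm behind it; z points along the fingers, y is the direction in which the jaws open and shut (so a half turn about z gives the same grasp; the last joint's range is limited). The gripper opens to 85 mm and grips with 20 to 120 N. Pads are 22 mm wide; open, the fingers measure 114 mm over their backs; the gripper's body (76 mm by 85 mm) begins 54 mm behind the grasp point. The pads swing forward as they close: fully open they stand 13 mm farther back than shut.
Start: joints at [-1.376, 0.181, 1.607, -0, 1.354, -0.206], TCP at [0.224, -0.529, 0.231] pointing down, gripper open.
Joint ranges: [-2.99, 2.99], [-0.89, 2.07], [0.3, 2.58], [-1.14, 4.28], [0, 2.63], [-3.12, 3.12]. Speed limits (rad/s): [2.57, 2.57, 3.01, 3.14, 3.14, 3.14].

INTERFACE

Orientations are given as a unit quaternion [w, x, y, z].
In Python, from bench import telemetry, imaging, ctrl gives the robot as it stands.
- The arm moves only by the shell command python3 -m pendant 'ROWS' [OPENING]. ROWS is JSON, a list that holds one entry, the list of rows, each a list of 6 numbers: the shift along the tool's x, y, z in units of 200 mm (1.0 is 200 mm), then the turn, a rotation vector about the tool's x, y, z in units of pi rad (1.0 is pi rad). In form: [[[tx, ty, tz, rx, ry, rz], ...]]. A call has 1 to 12 rows; each row shifts and turns the pose as measured when the row begins, along the tool's axes as they then stand; what a row does not reach is not made up. A row lasts 1/8 s, in which the tool goes at most 62.5 mm and 10.7 degrees, less where a joint would pass 70% of its speed; a pose out of reach is approached as far as the arm can. A call with a number of a shift or a turn outside -1 to 1 is refused whole. A call with a gripper value outside its range is refused whole. OPENING is the closure, from 0 (fully open) to 1 (shut), set as the call begins (- or left out, the last holds). The fingers move at their own pace and stop on an object; the grip force is fixed at half the most. Time passes only in rows, so rows that do not move let the fingers close. It gives the time, the measured TCP pose, the force and the opening at its end, in the units of the state.
- telemetry.get_obs(): the state, without advancing time (a new reading comes with each control period).
- imaging.camera(name): name is "side" or "top" or "wrist"; returns a dict with "pixels" (420x560x3 uint8, blue, green, red), "vfov" (degrees; the focal length in pixels is half the picture's height over the tangent of half this angle, whatever the lens; pixels are square), "cx", "cy" (the principal point, pixels), "R" (3x3) and "t" (3): a world point X has camera coordinates R X + t. Camera axes: x right, y down, z forward; pixel columns grow to the right and rows downward; lengths in m; the calibration is good to about 2 mm. A picture is of the moment at which its call begins. There is no depth.
- ctrl.hand_in(): hands the job in, once; it reports no verdict.
The state is a dict: "time_s": time; "q": joint angles; "dq": joint speeds; "joint_efforts": joint torques, N m; "eef_pos": TCP position; "eef_rot": TCP orientation; "wrist_force": force on the tool from outside, world axes, zero at the start; "torque": the same for the moment, N m; "opening": opening from 0.0 (shut) to 1.0 (fully open).
Only numpy, scipy, OpenCV 4.12 (cv2) and the standard library are available. Lean on these libraries where they do the work, as an engineer would, in place of code of your own. Each camera call takes 0.05 s, during which the arm holds its last target.

## Working session

There is one attempt and no reset: what is moved stays moved. The work goes in short steps, Python scripts to look and compute and a shell command to move; the robot and the scene stay as the last step left them, time stands still between calls to the robot, and variables do not carry over. Pictures are saved under pics/ and viewed, and the job is handed in when it is done.

```bash
ls; mkdir -p pics
python3 - <<'E'
from bench import telemetry, imaging
import cv2
print(telemetry.get_obs())
for n in ("side","top","wrist"):
    c=imaging.camera(n); cv2.imwrite(f"pics/{n}0.png",c["pixels"]); print(n,c["vfov"],c["cx"],c["cy"],c["R"],c["t"])
E
```

```text
pics
{'time_s': 0.0, 'q': array([-1.37626234e+00,  1.81544202e-01,  1.60802978e+00, -1.38151307e-05,
        1.35380666e+00, -2.06316365e-01]), 'dq': array([-0.00062575, -0.00047652,  0.00212339,  0.00078862,  0.00170515,
        0.00020399]), 'joint_efforts': array([-1.94335407e-03, -4.44874084e+01, -3.51339304e+01, -5.39960238e-04,
        9.21019411e-03,  1.84201940e-05]), 'eef_pos': array([ 0.22425729, -0.5288499 ,  0.23037186]), 'eef_rot': array([-8.94020903e-04,  9.79981331e-01,  1.99087399e-01, -1.47746151e-06]), 'wrist_force': array([ 0.32455609, -0.40176062,  0.11284246]), 'torque': array([-0.05216935, -0.01391913,  0.01908885]), 'opening': 0.9990738268083114}
side 55.01188503658361 276.15198072205084 206.90159649709767 [[-0.99735678 -0.07206634 -0.00926796]
 [-0.04934638  0.76543912 -0.64161351]
 [ 0.0533328  -0.63946024 -0.7669721 ]] [0.51437511 0.06306384 0.86133905]
top 47.38666548347132 276.4925718155008 206.5713682773015 [[-1.07117096e-01 -9.94246407e-01  9.90586887e-05]
 [-9.71116997e-01  1.04603837e-01 -2.14452363e-01]
 [ 2.13208130e-01 -2.30677120e-02 -9.76734444e-01]] [0.02342082 0.51977896 1.02426616]
wrist 67.87946942974109 278.16066916069104 212.8123655693811 [[ 0.39022651 -0.92071763 -0.00152397]
 [-0.88025516 -0.37356164  0.29257916]
 [-0.26995208 -0.11283066 -0.95624009]] [-0.5740621 -0.0376812  0.3789799]
```

View pics/top0.png

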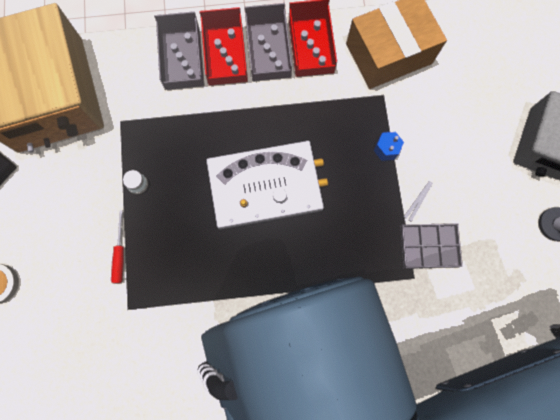

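View pics/side0.png

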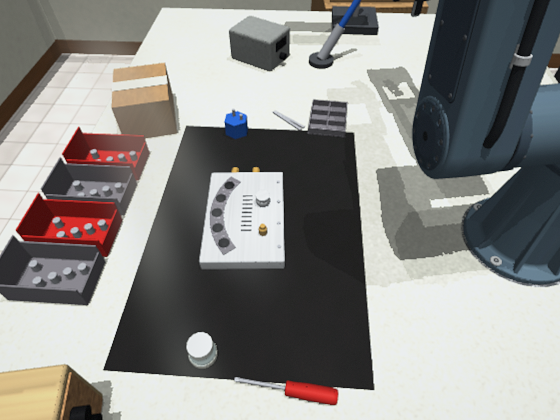

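View pics/wrist0.png

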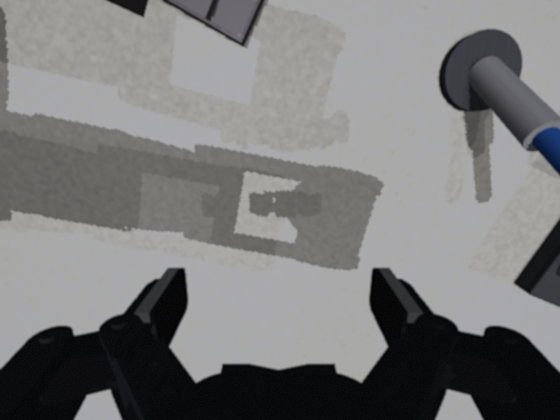

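```bash
cat > h.py <<'E'
import numpy as np, cv2
from bench import telemetry, imaging
def ray(c,u,v):
    f=210/np.tan(np.radians(c["vfov"])/2)
    d=c["R"].T@np.array([(u-c["cx"])/f,(v-c["cy"])/f,1.]); o=-c["R"].T@c["t"]; return o,d
def onz(c,u,v,z):
    o,d=ray(c,u,v); return o+d*(z-o[2])/d[2]
def proj(c,X):
    f=210/np.tan(np.radians(c["vfov"])/2); p=c["R"]@X+c["t"]; return np.array([c["cx"]+f*p[0]/p[2],c["cy"]+f*p[1]/p[2]])
E
python3 - <<'E'
from h import *
for n,(x0,y0,x1,y1),k in (("top",(200,135,335,235),5.9),("side",(190,160,300,275),5.2)):
    im=cv2.imread(f"pics/{n}0.png")[y0:y1,x0:x1]
    cv2.imwrite(f"pics/{n}0z.png",cv2.resize(im,None,fx=k,fy=k,interpolation=cv2.INTER_CUBIC))
E
```

```text
(no output)
```

View pics/top0z.png

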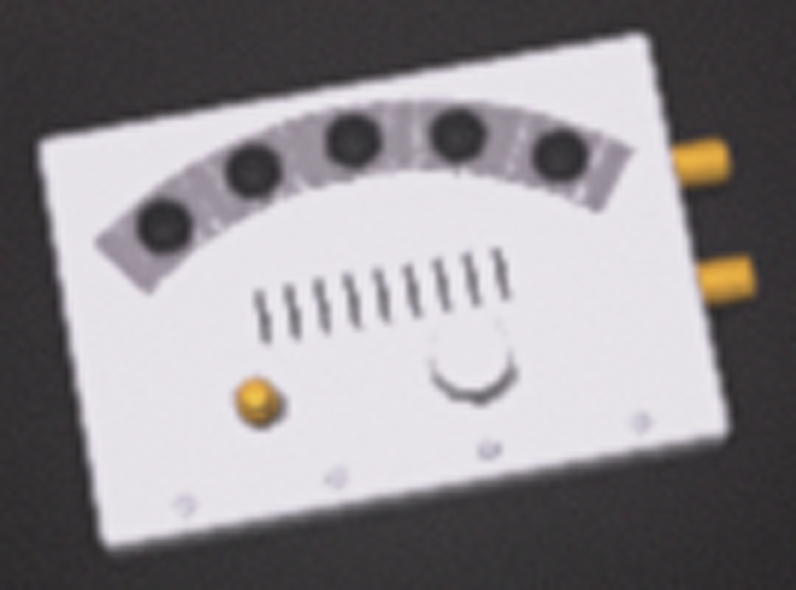

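View pics/side0z.png

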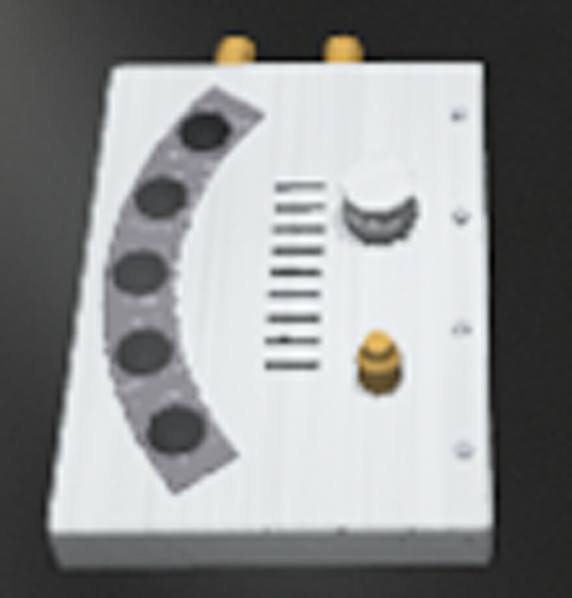

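The top crop shows the five studs running from (295,161) at the socket end to (228,173) at the other. The side view agrees. The tin and the standoff are on the far side of the vents. Next I'll measure the stud centres.

```bash
cat > meas.py <<'E'
from h import *
U=np.array([[-38,80],[-55,42],[-60,0],[-55,-42],[-38,-80]])/1000.
def studs(c,box):
    x0,y0,x1,y1=box; k=6
    g=cv2.resize(c["pixels"][y0:y1,x0:x1],None,fx=k,fy=k,interpolation=cv2.INTER_CUBIC)
    g=cv2.cvtColor(g,cv2.COLOR_BGR2GRAY); m=(g<95).astype(np.uint8)
    n,l,s,ce=cv2.connectedComponentsWithStats(m)
    out=[((ce[i]+.5)/k-.5+[x0,y0],s[i,4]/k**2) for i in range(1,n) if 0.6<s[i,2]/s[i,3]<1.7 and 40<s[i,4]/k**2<200]
    return out
if __name__=="__main__":
    P={}
    for n,b in (("top",(205,140,330,230)),("side",(195,165,292,270))):
        c=imaging.camera(n); o=studs(c,b)
        for p,a in o: print(n,p.round(2),a)
        pts=sorted([p for p,a in o],key=lambda p:-p[0] if n=="top" else p[1])
        W=np.array([onz(c,*p,.034) for p in pts]); P[n]=(c,pts); print(W.round(4))
        if len(W)==5:
            A=U-U.mean(0);B=W[:,:2]-W[:,:2].mean(0)
            th=np.arctan2((A[:,0]*B[:,1]-A[:,1]*B[:,0]).sum(),(A*B).sum()); R=np.array([[np.cos(th),-np.sin(th)],[np.sin(th),np.cos(th)]])
            t=W[:,:2].mean(0)-R@U.mean(0); F=U@R.T+t
            print("yaw",np.degrees(th),"t",t,"res mm",((W[:,:2]-F)*1000).round(1).tolist()); print("fit",F.round(4).tolist())
    if all(len(v[1])==5 for v in P.values()):
        for p,q in zip(P["top"][1],P["side"][1]):
            o1,d1=ray(P["top"][0],*p);o2,d2=ray(P["side"][0],*q)
            s=np.linalg.lstsq(np.c_[d1,-d2],o2-o1,rcond=None)[0]; print("tri",((o1+d1*s[0]+o2+d2*s[1])/2).round(4),"gap",np.linalg.norm(o1+d1*s[0]-o2-d2*s[1]).round(4))
E
python3 meas.py; python3 -c "
from h import *;o=telemetry.get_obs();print(o['time_s'])"
```

```text
top [277.17 157.52] 66.36111111111111
top [259.4  158.42] 67.55555555555556
top [294.48 160.98] 64.66666666666667
top [242.49 163.57] 67.27777777777777
top [227.4  172.92] 68.08333333333333
[[ 0.629  -0.0868  0.034 ]
 [ 0.6418 -0.0472  0.034 ]
 [ 0.6441 -0.0053  0.034 ]
 [ 0.6357  0.0355  0.034 ]
 [ 0.6167  0.0728  0.034 ]]
yaw -175.6523617308423 t [ 0.58440461 -0.00993638] res mm [[0.6, 0.0], [-0.6, 0.4], [-0.1, 0.1], [-0.3, -0.6], [0.5, 0.1]]
fit [[0.6284, -0.0868], [0.6424, -0.0476], [0.6442, -0.0054], [0.6361, 0.0361], [0.6162, 0.0727]]
side [228.89 184.88] 61.0
side [220.47 197.6 ] 60.19444444444444
side [216.43 212.05] 65.58333333333333
side [217.15 227.35] 71.77777777777777
side [223.35 242.38] 81.27777777777777
[[ 0.6291 -0.0789  0.034 ]
 [ 0.6421 -0.0394  0.034 ]
 [ 0.6442  0.0021  0.034 ]
 [ 0.6358  0.0429  0.034 ]
 [ 0.6169  0.0798  0.034 ]]
yaw -175.59897416796937 t [ 0.58458046 -0.00249385] res mm [[0.5, 0.4], [-0.5, 0.7], [-0.2, -0.0], [-0.4, -0.7], [0.6, -0.4]]
fit [[0.6286, -0.0793], [0.6426, -0.0401], [0.6444, 0.0021], [0.6362, 0.0436], [0.6163, 0.0802]]
tri [ 0.6316 -0.0875  0.0248] gap 0.0005
tri [ 0.6447 -0.0475  0.0247] gap 0.0004
tri [ 0.6468 -0.0053  0.0249] gap 0.0005
tri [0.6384 0.0359 0.0247] gap 0.0006
tri [0.6192 0.0735 0.0249] gap 0.0006
0.25
```

The two views disagree by about 7.5 mm in y, and triangulation gives z 25 mm where it should be 34 mm. I'll bring the shut fingertip over the row, high up. That lets me calibrate the cameras against the known TCP and look with the wrist camera.

```bash
python3 -m pendant '[[[0.27,-0.12,0,0,0,0],[0.27,-0.12,0,0,0,0],[0.27,-0.12,0,0,0,0],[0.27,-0.12,0,0,0,0],[0.27,-0.12,0,0,0,0],[0.27,-0.12,0,0,0,0],[0.27,-0.12,0,0,0,0],[0.27,-0.12,0,0,0,0],[0,0,0,0,0,0.043],[0,0,0,0,0,0.043],[0,0,0,0,0,0.043],[0,0,0,0,0,0]]]' 1
python3 - <<'E'
from h import *
for n in ("side","top","wrist"):
    c=imaging.camera(n); cv2.imwrite(f"pics/{n}1.png",c["pixels"])
    if n=="wrist":np.savez("w1.npz",**{k:c[k] for k in("R","t","vfov","cx","cy")})
    print(n,proj(c,telemetry.get_obs()["eef_pos"]))
o=telemetry.get_obs();print(o["eef_pos"],o["eef_rot"],o["q"],o["wrist_force"])
E
```

```text
time_s: 1.75
eef_pos: [0.5575, -0.1724, 0.2299]
eef_rot: [0.0, 1.0, -0.008, 0.0]
wrist_force: [-0.2, -0.8, 0.2]
opening: 0.001
side [260.81772143  87.63366605]
top [346.66374647 160.43099366]
wrist [278.60935883 272.00028258]
[ 0.55749383 -0.17264879  0.23004343] [ 7.85333339e-05  9.99971600e-01 -7.52521851e-03  4.05447428e-04] [-5.03700302e-01  2.00246881e-01  1.58679171e+00  2.53868326e-04
  1.35376619e+00  1.08209204e+00] [-0.79756366  1.41236378  0.41363647]
```

Run:
```python
from h import *
a=cv2.imread("pics/side1.png")[30:170,190:330];b=cv2.imread("pics/top1.png")[90:230,275:415]
f=lambda i:cv2.resize(i,(400,400),interpolation=cv2.INTER_CUBIC)
cv2.imwrite("pics/st1.png",np.hstack([f(a),f(b)]))
```

```text
(no output)
```

View pics/st1.png

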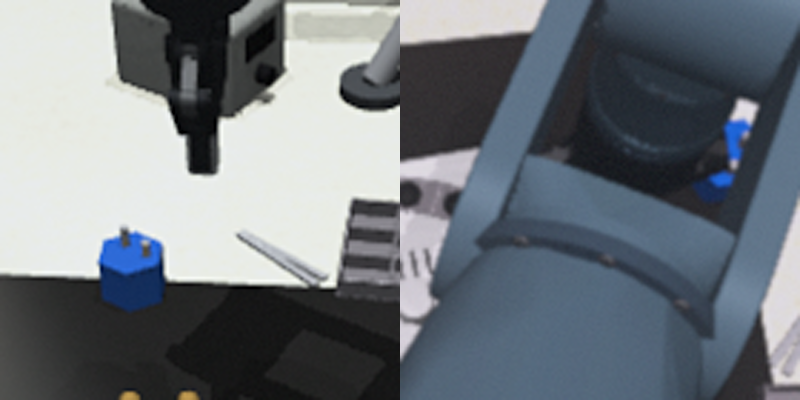

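View pics/wrist1.png

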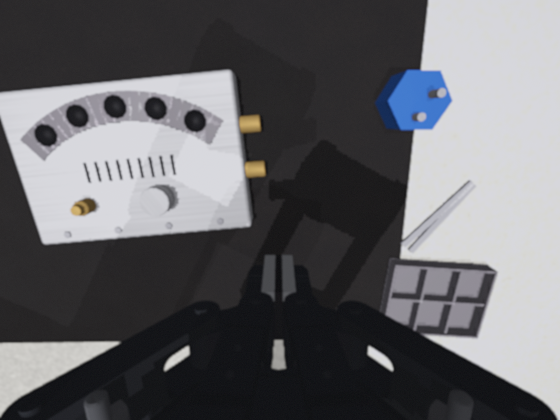

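```bash
cat > wm.py <<'E'
from h import *
from meas import U
import sys
def wmeas(tag,z=.034,x1=560,amin=150,y1=245):
    c=imaging.camera("wrist"); cv2.imwrite(f"pics/{tag}.png",c["pixels"])
    g=cv2.cvtColor(c["pixels"],cv2.COLOR_BGR2GRAY)
    n,l,s,ce=cv2.connectedComponentsWithStats((g<55).astype(np.uint8))
    out=[]
    for i in range(1,n):
        x,y,w,h,a=s[i]
        if .6<w/h<1.6 and amin<a<4000 and a>.65*w*h and y<y1: out.append((ce[i],a))
    out.sort(key=lambda o:-o[0][0])
    W=np.array([onz(c,*p,z) for p,a in out])
    for (p,a),w in zip(out,W): print(p.round(1),a,w.round(4))
    if len(W)==5:
        A=U-U.mean(0);B=W[:,:2]-W[:,:2].mean(0)
        th=np.arctan2((A[:,0]*B[:,1]-A[:,1]*B[:,0]).sum(),(A*B).sum()); R=np.array([[np.cos(th),-np.sin(th)],[np.sin(th),np.cos(th)]])
        F=(U-U.mean(0))@R.T+W[:,:2].mean(0)
        print("yaw",np.degrees(th),"scale",np.sqrt((B**2).sum()/(A**2).sum()),"res",((W[:,:2]-F)*1000).round(1).tolist());print(F.round(4).tolist())
    return c
if __name__=="__main__":
    wmeas(sys.argv[1])
    o=telemetry.get_obs();print(o["time_s"],o["eef_pos"],o["wrist_force"])
E
python3 wm.py w1b
```

```text
[194.4 120.4] 322 [ 0.6305 -0.0866  0.034 ]
[155.2 108. ] 331 [ 0.6433 -0.0474  0.034 ]
[114.4 106.3] 342 [ 0.6456 -0.0059  0.034 ]
[ 76.8 115.7] 340 [0.637  0.0346 0.034 ]
[ 45.3 134.9] 325 [0.6182 0.0717 0.034 ]
yaw -175.58615151759173 scale 0.9884903065671707 res [[0.6, 0.8], [-0.6, 0.7], [-0.1, 0.0], [-0.5, -1.0], [0.6, -0.5]]
[[0.6299, -0.0873], [0.644, -0.0481], [0.6457, -0.0059], [0.6375, 0.0356], [0.6176, 0.0722]]
1.95 [ 0.55749701 -0.17269316  0.23007021] [-0.43268563  0.01282921  1.02417065]
```

Wrist and top agree to within about 1.5 mm on stud 1 (about 0.629, -0.087), so the side calibration is the outlier. I'll go above stud 1.

```bash
python3 -m pendant '[[[0.09,-0.11,0.16,0,0,0],[0.09,-0.11,0.16,0,0,0],[0.09,-0.11,0.16,0,0,0],[0.085,-0.105,0.16,0,0,0],[0,0,0,0,0,0]]]'
python3 wm.py w2
python3 - <<'E'
from h import *
c=imaging.camera("side");cv2.imwrite("pics/s2.png",cv2.resize(c["pixels"][110:270,180:340],(640,640),interpolation=cv2.INTER_CUBIC));print(proj(c,telemetry.get_obs()["eef_pos"]))
c=imaging.camera("wrist");print(proj(c,telemetry.get_obs()["eef_pos"]))
E
```

```text
time_s: 2.58
eef_pos: [0.6328, -0.087, 0.1]
eef_rot: [0.001, 1.0, -0.006, 0.002]
wrist_force: [-1.2, 0.2, -0.8]
opening: -0.0
[276.8 229.7] 841 [ 0.6316 -0.086   0.034 ]
[220.4 213. ] 727 [ 0.6444 -0.0469  0.034 ]
[160.6 210.5] 722 [ 0.6467 -0.0054  0.034 ]
[105.  222.8] 704 [0.6382 0.0347 0.034 ]
[ 58.3 248. ] 665 [0.6196 0.0716 0.034 ]
yaw -175.63240413627722 scale 0.9839937420626791 res [[0.6, 1.0], [-0.7, 1.0], [-0.1, 0.2], [-0.5, -1.2], [0.7, -0.9]]
[[0.631, -0.087], [0.6451, -0.0479], [0.6469, -0.0056], [0.6387, 0.0359], [0.6188, 0.0725]]
2.625 [ 0.63355423 -0.08821569  0.1019414 ] [-0.83292876 -0.50294949  0.11284755]
[224.05996465 159.35666562]
[279.63017787 272.04521251]
```

View pics/w2.png

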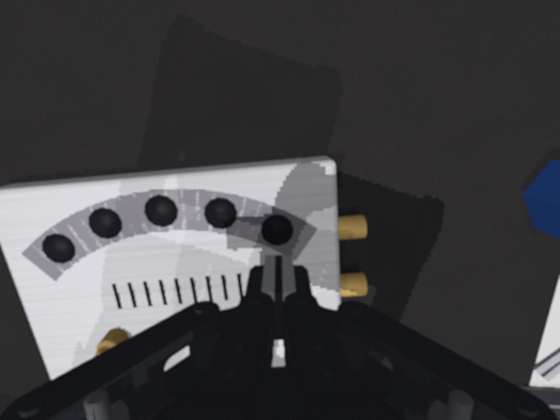

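View pics/s2.png

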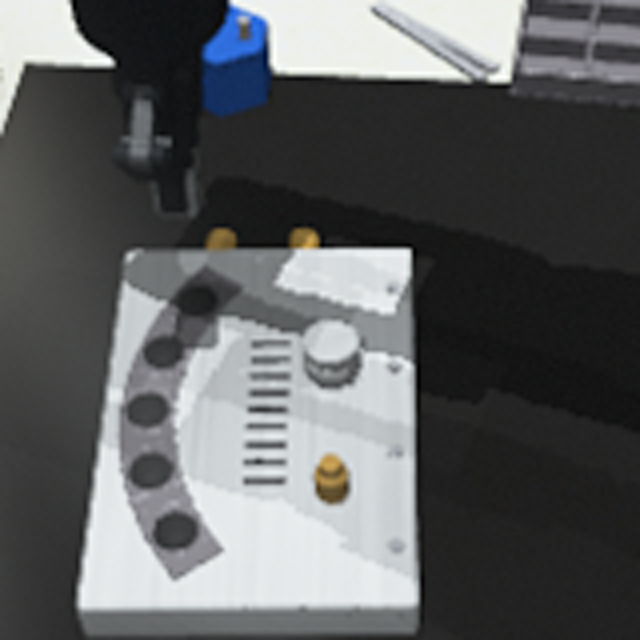

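```bash
python3 -m pendant '[[[-0.015,0,0.13,0,0,0],[0,0,0.12,0,0,0],[0,0,0,0,0,0]]]'
python3 - <<'E'
from h import *
c=imaging.camera("side");cv2.imwrite("pics/s3.png",cv2.resize(c["pixels"][130:250,180:300],(600,600),interpolation=cv2.INTER_CUBIC))
c=imaging.camera("wrist");cv2.imwrite("pics/w3.png",c["pixels"])
o=telemetry.get_obs();print(o["time_s"],o["eef_pos"],o["eef_rot"],o["wrist_force"])
E
```

```text
time_s: 3.1
eef_pos: [0.6352, -0.0945, 0.0605]
eef_rot: [0.005, 1.0, -0.008, 0.01]
wrist_force: [0.0, -0.3, 0.5]
opening: 0.002
3.2 [ 0.6368929  -0.09478908  0.0625636 ] [ 0.00534736  0.9998777  -0.00822939  0.01217645] [ 0.23278421  0.15227614 -0.17817026]
```

View pics/w3.png

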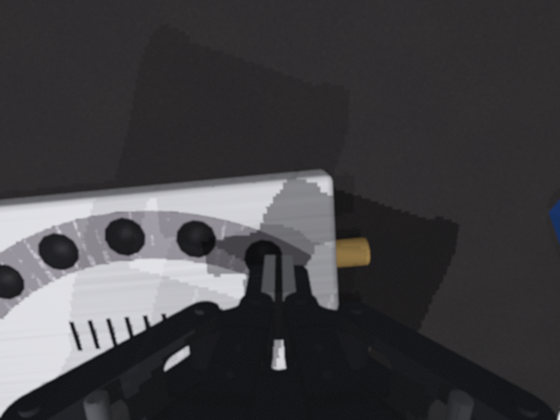

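View pics/s3.png

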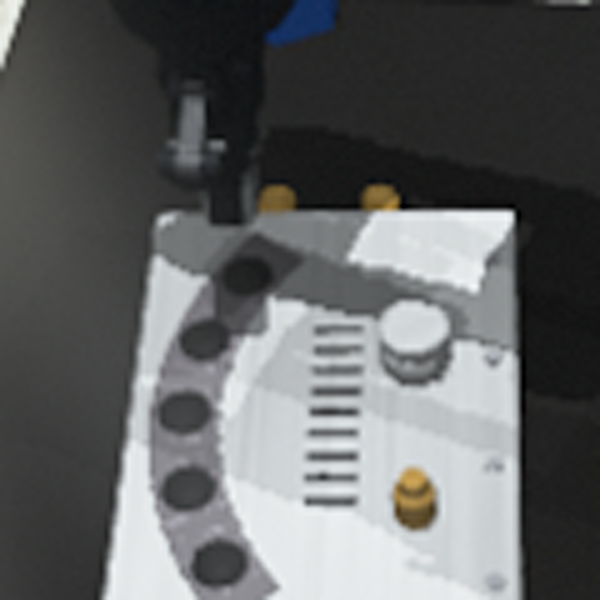

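Pose drift of a few mm and a tilt of about 1.4° have built up. I'll write a helper that turns a target pose into tool-axis units.

```bash
cat > to.py <<'E'
import sys
from h import *
from scipy.spatial.transform import Rotation as Ro
def go(T):
    o=telemetry.get_obs();q=o["eef_rot"];R=Ro.from_quat([q[1],q[2],q[3],q[0]])
    d=R.inv().apply(np.array(T)-o["eef_pos"])/.2
    r=(R.inv()*Ro.from_quat([1,0,0,0])).as_rotvec()/np.pi
    print("t",o["time_s"],"pos",o["eef_pos"].round(4),"F",o["wrist_force"].round(1)," need shift",d.round(3),"turn",r.round(4))
go([float(a) for a in sys.argv[1:4]])
E
python3 to.py .630 -.087 .050; python3 to.py .630 -.087 .050
```

```text
t 3.2 pos [ 0.6369 -0.0948  0.0626] F [ 0.2  0.2 -0.2]  need shift [-0.037 -0.039  0.062] turn [ 0.0034 -0.0078 -0.0052]
t 3.2 pos [ 0.6369 -0.0948  0.0626] F [ 0.2  0.2 -0.2]  need shift [-0.037 -0.039  0.062] turn [ 0.0034 -0.0078 -0.0052]
```

```bash
python3 -m pendant '[[[-0.037,-0.039,0.06,0.0034,-0.0078,-0.0052]]]'; python3 to.py .630 -.087 .050;  python3 -m pendant '[[[0,0,0,0,0,0]]]'; python3 to.py .630 -.087 .050
```

```text
time_s: 3.32
eef_pos: [0.6316, -0.088, 0.0529]
eef_rot: [0.001, 1.0, -0.0, 0.002]
wrist_force: [-0.4, 0.9, 0.4]
opening: -0.002
t 3.325 pos [ 0.6316 -0.088   0.0529] F [-0.4  0.9  0.4]  need shift [-0.008 -0.005  0.014] turn [ 0.0004 -0.0012 -0.    ]
time_s: 3.45
eef_pos: [0.6307, -0.0873, 0.0523]
eef_rot: [0.0, 1.0, 0.0, 0.001]
wrist_force: [0.0, 0.3, 0.2]
opening: -0.003
t 3.45 pos [ 0.6307 -0.0873  0.0523] F [0.  0.3 0.2]  need shift [-0.003 -0.001  0.012] turn [ 0.0001 -0.0005  0.0002]
```

```bash
python3 -m pendant '[[[-0.003,0,0.04,0,0,0]]]'; python3 to.py .630 -.087 .040
python3 - <<'E'
from h import *
c=imaging.camera("side");a=cv2.resize(c["pixels"][150:230,190:270],(400,400),interpolation=cv2.INTER_CUBIC)
c=imaging.camera("wrist");b=cv2.resize(c["pixels"][190:310,220:340],(400,400),interpolation=cv2.INTER_CUBIC)
cv2.imwrite("pics/sw4.png",np.hstack([a,b]))
E
```

```text
time_s: 3.58
eef_pos: [0.6312, -0.0875, 0.0453]
eef_rot: [0.001, 1.0, 0.001, 0.002]
wrist_force: [-0.3, 1.2, 0.4]
opening: -0.002
t 3.575 pos [ 0.6312 -0.0875  0.0453] F [-0.3  1.2  0.4]  need shift [-0.006 -0.003  0.027] turn [ 0.0004 -0.0013  0.0003]
```

View pics/sw4.png

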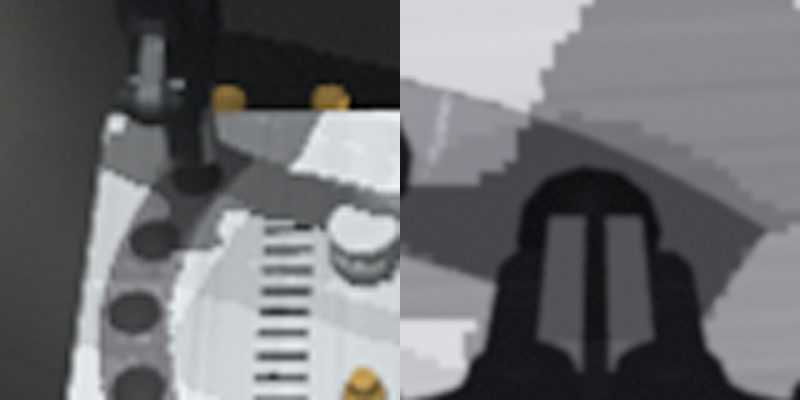

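The wrist crop shows the tip centred sideways over stud 1, and the side crop shows it just above the stud. I'll descend in small rows.

```bash
python3 -m pendant '[[[-0.005,-0.002,0.02,0.0004,-0.001,0],[0,0,0.015,0,0,0]]]'; python3 to.py .630 -.087 .034; python3 -m pendant '[[[0,0,0.01,0,0,0]]]';python3 to.py .630 -.087 .034;  python3 -m pendant '[[[0,0,0.01,0,0,0]]]';python3 to.py .630 -.087 .034
```

```text
time_s: 3.92
eef_pos: [0.6282, -0.0865, 0.0357]
eef_rot: [-0.001, 1.0, 0.0, -0.002]
wrist_force: [-0.7, 0.6, 1.7]
opening: -0.001
t 3.925 pos [ 0.6282 -0.0865  0.0357] F [-0.7  0.6  1.7]  need shift [0.009 0.003 0.008] turn [-0.0005  0.0011  0.0003]
time_s: 4.05
eef_pos: [0.6282, -0.0865, 0.0337]
eef_rot: [-0.001, 1.0, 0.0, -0.002]
wrist_force: [-1.4, -0.4, 3.2]
opening: -0.002
t 4.05 pos [ 0.6282 -0.0865  0.0337] F [-1.4 -0.4  3.2]  need shift [ 0.009  0.003 -0.001] turn [-0.0005  0.0012  0.0003]
time_s: 4.18
eef_pos: [0.6283, -0.0865, 0.0319]
eef_rot: [-0.001, 1.0, 0.0, -0.002]
wrist_force: [-1.6, 0.5, 2.6]
opening: 0.002
t 4.175 pos [ 0.6283 -0.0865  0.0319] F [-1.6  0.5  2.6]  need shift [ 0.009  0.003 -0.011] turn [-0.0005  0.0012  0.0003]
```

Contact came at z of about 0.036 with about 3 N, as expected. I'll press until the stop shows in the force.

```bash
for i in 1; do python3 -m pendant '[[[0,0,0.006,0,0,0]]]'; python3 to.py .630 -.087 .034; done; python3 -m pendant '[[[0,0,0.006,0,0,0]]]'; python3 to.py .630 -.087 .034
```

```text
time_s: 4.3
eef_pos: [0.6283, -0.0865, 0.0314]
eef_rot: [-0.001, 1.0, 0.001, -0.002]
wrist_force: [-6.0, 1.4, 12.5]
opening: -0.0
t 4.3 pos [ 0.6283 -0.0865  0.0314] F [-6.   1.4 12.5]  need shift [ 0.008  0.003 -0.013] turn [-0.0005  0.0012  0.0004]
time_s: 4.42
eef_pos: [0.6284, -0.0865, 0.0314]
eef_rot: [-0.001, 1.0, 0.001, -0.002]
wrist_force: [-5.6, 2.5, 12.5]
opening: -0.002
t 4.425 pos [ 0.6284 -0.0865  0.0314] F [-5.6  2.5 12.5]  need shift [ 0.008  0.002 -0.013] turn [-0.0005  0.0013  0.0004]
```

Stud 1 is home: it hit a firm stop at z 0.0314 with 12.5 N. I'll lift and go to stud 2.

```bash
python3 -m pendant '[[[0,0,-0.05,0,0,0],[0,0,-0.04,0,0,0]]]'; python3 to.py .643 -.048 .045
```

```text
time_s: 4.68
eef_pos: [0.6283, -0.0865, 0.0497]
eef_rot: [-0.001, 1.0, 0.001, -0.002]
wrist_force: [1.0, -0.1, 0.2]
opening: 0.002
t 4.675 pos [ 0.6283 -0.0865  0.0497] F [ 1.  -0.1  0.2]  need shift [ 0.074 -0.192  0.023] turn [-0.0005  0.0014  0.0004]
```

```bash
python3 wm.py w5; python3 meas.py | grep -A12 side
```

```text
[205.1 230.8] 1258 [ 0.6445 -0.047   0.034 ]
[128.  226.2] 1246 [ 0.6471 -0.0058  0.034 ]
[ 56.7 240.8] 1180 [0.6385 0.0341 0.034 ]
4.725 [ 0.6288987 -0.086699   0.0508097] [ 0.96262173 -0.54737716  1.07927407]
side [216.38 212.1 ] 71.5
side [217.2  227.26] 75.94444444444444
side [223.36 242.35] 83.0
[[0.6443 0.0023 0.034 ]
 [0.6357 0.0426 0.034 ]
 [0.6169 0.0797 0.034 ]]
```

The unit hasn't moved: the stud pixels in the side view are the same to 0.1 px.

```bash
python3 -m pendant '[[[0.037,-0.096,0,0,0,0],[0.037,-0.096,0,0,0,0],[0,0,0,0,0,0]]]'; python3 to.py .643 -.0475 .040
```

```text
time_s: 5.2
eef_pos: [0.6437, -0.0447, 0.0487]
eef_rot: [-0.001, 1.0, 0.001, -0.002]
wrist_force: [0.0, -0.5, 0.4]
opening: 0.003
t 5.2 pos [ 0.6437 -0.0447  0.0487] F [ 0.  -0.5  0.4]  need shift [-0.004  0.014  0.044] turn [-0.0007  0.0015  0.0005]
```

```bash
python3 -m pendant '[[[-0.004,0.014,0.02,-0.0007,0.0015,0.0005]]]'; python3 to.py .643 -.0475 .040;  python3 -m pendant '[[[0,0,0.02,0,0,0]]]'; python3 to.py .643 -.0475 .034
```

```text
time_s: 5.32
eef_pos: [0.6433, -0.047, 0.0446]
eef_rot: [0.0, 1.0, 0.001, 0.0]
wrist_force: [-0.4, 0.5, -0.2]
opening: 0.001
t 5.325 pos [ 0.6433 -0.047   0.0446] F [-0.4  0.5 -0.2]  need shift [-0.001  0.002  0.023] turn [ 0.0002 -0.0001  0.0004]
time_s: 5.45
eef_pos: [0.6428, -0.0473, 0.0401]
eef_rot: [0.0, 1.0, 0.001, -0.0]
wrist_force: [0.4, 1.2, -0.4]
opening: 0.001
t 5.45 pos [ 0.6428 -0.0473  0.0401] F [ 0.4  1.2 -0.4]  need shift [0.001 0.001 0.03 ] turn [0.0002 0.     0.0003]
```

```bash
python3 -m pendant '[[[0,0,0.013,0,0,0],[0,0,0.01,0,0,0],[0,0,0.01,0,0,0]]]'|grep -E "pos|force"; python3 -m pendant '[[[0,0,0.007,0,0,0]]]'|grep -E "pos|force"; python3 to.py .643 -.0475 .0314
```

```text
eef_pos: [0.6424, -0.0479, 0.0329]
wrist_force: [-1.5, 1.4, 2.8]
eef_pos: [0.6424, -0.0479, 0.0316]
wrist_force: [-1.4, 1.2, 5.1]
t 5.95 pos [ 0.6424 -0.0479  0.0316] F [-1.4  1.2  5.1]  need shift [ 0.003 -0.002  0.001] turn [-0.0001  0.0003 -0.0002]
```

```bash
python3 -m pendant '[[[0,0,0.006,0,0,0]]]'|grep -E "pos|force"; python3 -m pendant '[[[0,0,0.006,0,0,0]]]'|grep -E "pos|force"
```

```text
eef_pos: [0.6425, -0.0479, 0.0314]
wrist_force: [-5.9, 2.5, 12.5]
eef_pos: [0.6425, -0.0479, 0.0314]
wrist_force: [-5.8, 2.7, 11.9]
```

Stud 2 is home, with the same stop at 0.0314 and about 12 N. Lift and go to stud 3.

```bash
python3 -m pendant '[[[0,0,-0.05,0,0,0],[0,0,-0.03,0,0,0]]]'|grep -E "pos|force"; python3 to.py .6453 -.0055 .047
```

```text
eef_pos: [0.6425, -0.0482, 0.0478]
wrist_force: [0.6, 1.1, 0.4]
t 6.45 pos [ 0.6425 -0.0482  0.0478] F [0.6 1.1 0.4]  need shift [ 0.014 -0.213  0.004] turn [ 0.0001  0.0004 -0.0001]
```

```bash
python3 -m pendant '[[[0.007,-0.1,0,0,0,0],[0.007,-0.1,0,0,0,0],[0,0,0,0,0,0]]]'|grep -E "pos|force"; python3 to.py .6453 -.0055 .040
```

```text
eef_pos: [0.6457, -0.0048, 0.0479]
wrist_force: [0.3, 0.1, -0.6]
t 6.825 pos [ 0.6457 -0.0048  0.0479] F [ 0.3  0.1 -0.6]  need shift [-0.002  0.004  0.04 ] turn [ 0.      0.0001 -0.    ]
```

```bash
python3 -m pendant '[[[-0.002,0.004,0.02,0,0,0],[0,0,0.02,0,0,0]]]'|grep -E "pos|force"; python3 to.py .6453 -.0055 .0314
python3 - <<'E'
from h import *
c=imaging.camera("side");a=cv2.resize(c["pixels"][165:245,190:270],(400,400),interpolation=cv2.INTER_CUBIC)
c=imaging.camera("wrist");b=cv2.resize(c["pixels"][190:310,220:340],(400,400),interpolation=cv2.INTER_CUBIC)
cv2.imwrite("pics/sw6.png",np.hstack([a,b]))
E
```

```text
eef_pos: [0.6451, -0.0052, 0.0392]
wrist_force: [0.4, -1.4, -0.9]
t 7.075 pos [ 0.6451 -0.0052  0.0392] F [ 0.4 -1.4 -0.9]  need shift [0.001 0.002 0.039] turn [0.0002 0.0002 0.0004]
```

View pics/sw6.png

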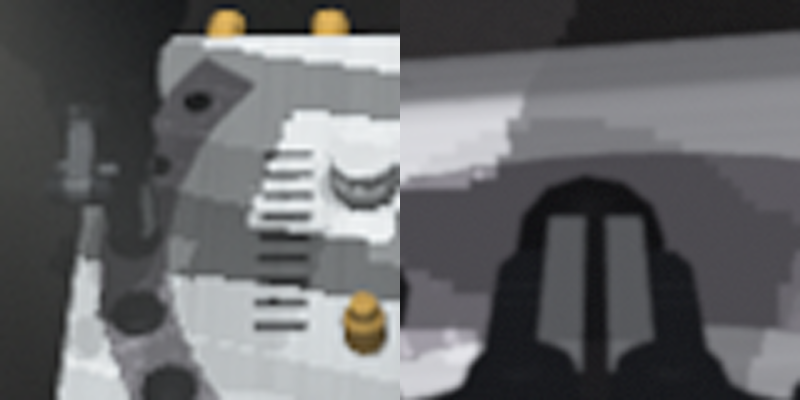

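The side crop shows studs 1 and 2 sunk in their seats, and the tip is centred over stud 3. Press.

```bash
python3 -m pendant '[[[0,0,0.012,0,0,0],[0,0,0.01,0,0,0],[0,0,0.01,0,0,0]]]'|grep -E "pos|force"; python3 -m pendant '[[[0,0,0.006,0,0,0]]]'|grep -E "pos|force"; python3 -m pendant '[[[0,0,0.006,0,0,0]]]'|grep -E "pos|force"
```

```text
eef_pos: [0.6449, -0.0059, 0.0326]
wrist_force: [-1.6, 0.9, 3.6]
eef_pos: [0.645, -0.0059, 0.0315]
wrist_force: [-2.9, 1.1, 6.5]
eef_pos: [0.6451, -0.0058, 0.0314]
wrist_force: [-5.8, 2.6, 14.5]
```

Stud 3 is home. Lift and go to stud 4.

```bash
python3 -m pendant '[[[0,0,-0.05,0,0,0],[0,0,-0.03,0,0,0]]]'|grep -E "pos|force"; python3 to.py .637 .0357 .047
```

```text
eef_pos: [0.645, -0.0061, 0.0476]
wrist_force: [-0.3, -0.6, -0.4]
t 8.05 pos [ 0.645  -0.0061  0.0476] F [-0.3 -0.6 -0.4]  need shift [-0.04  -0.209  0.003] turn [ 0.0001  0.0005 -0.0001]
```

```bash
python3 -m pendant '[[[-0.02,-0.1,0,0,0,0],[-0.02,-0.1,0,0,0,0],[0,0,0,0,0,0]]]'|grep -E "pos|force"; python3 to.py .637 .0357 .040; python3 meas.py | grep  side
```

```text
eef_pos: [0.6363, 0.0373, 0.0477]
wrist_force: [0.1, 0.1, 0.1]
t 8.425 pos [0.6363 0.0373 0.0477] F [0.1 0.1 0.1]  need shift [0.003 0.008 0.039] turn [-0.      0.0004 -0.    ]
side [262.53 230.16] 84.0
```

```bash
python3 -m pendant '[[[0.003,0.008,0.02,0,0.0004,0],[0,0,0.02,0,0,0]]]'|grep -E "pos|force"; python3 to.py .637 .0357 .0314
python3 - <<'E'
from h import *
c=imaging.camera("side");a=cv2.resize(c["pixels"][170:250,190:270],(400,400),interpolation=cv2.INTER_CUBIC)
c=imaging.camera("wrist");b=cv2.resize(c["pixels"][190:310,220:340],(400,400),interpolation=cv2.INTER_CUBIC)
cv2.imwrite("pics/sw7.png",np.hstack([a,b]))
E
```

```text
eef_pos: [0.6379, 0.0334, 0.0395]
wrist_force: [-1.0, 0.6, -1.0]
t 8.775 pos [0.6379 0.0334 0.0395] F [-1.   0.6 -1. ]  need shift [-0.004 -0.012  0.041] turn [ 0.0003 -0.0004 -0.0005]
```

View pics/sw7.png

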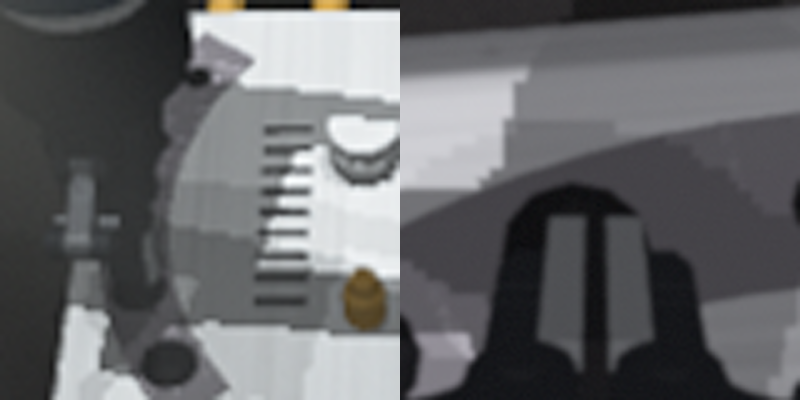

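The tip is about 2.3 mm to the -y side of stud 4, which matches the pose readout. I'll correct, then press.

```bash
python3 -m pendant '[[[-0.004,-0.011,0,0,0,0],[0,0,0,0,0,0]]]'|grep -E "pos|force"; python3 to.py .637 .0357 .0314
```

```text
eef_pos: [0.6365, 0.0354, 0.0388]
wrist_force: [0.1, 0.5, -0.3]
t 9.125 pos [0.6365 0.0354 0.0388] F [ 0.1  0.5 -0.3]  need shift [ 0.002 -0.002  0.037] turn [ 0.0002  0.0001 -0.0008]
```

```bash
python3 -m pendant '[[[0,0,0.012,0,0,0],[0,0,0.01,0,0,0],[0,0,0.01,0,0,0]]]'|grep -E "pos|force"; python3 -m pendant '[[[0,0,0.006,0,0,0]]]'|grep -E "pos|force"; python3 -m pendant '[[[0,0,0.006,0,0,0]]]'|grep -E "pos|force"
```

```text
eef_pos: [0.6369, 0.0354, 0.033]
wrist_force: [-1.6, 0.2, 2.9]
eef_pos: [0.6368, 0.0354, 0.0318]
wrist_force: [-0.4, -0.0, 2.8]
eef_pos: [0.6369, 0.0354, 0.0314]
wrist_force: [-5.6, 0.4, 11.7]
```

```bash
python3 -m pendant '[[[0,0,0.006,0,0,0]]]'|grep -E "pos|force"; python3 -m pendant '[[[0,0,-0.05,0,0,0],[0,0,-0.03,0,0,0]]]'|grep -E "pos|force"; python3 to.py .6173 .0724 .047
```

```text
eef_pos: [0.637, 0.0354, 0.0314]
wrist_force: [-5.8, -0.7, 12.8]
eef_pos: [0.6369, 0.0354, 0.0476]
wrist_force: [-0.8, -0.6, 1.1]
t 10.125 pos [0.6369 0.0354 0.0476] F [-0.8 -0.6  1.1]  need shift [-0.098 -0.185  0.003] turn [ 0.0003  0.     -0.0006]
```

Stud 4 is home. On to stud 5.

```bash
python3 -m pendant '[[[-0.049,-0.09,0,0,0,0],[-0.049,-0.09,0,0,0,0],[0,0,0,0,0,0]]]'|grep -E "pos|force"; python3 to.py .6173 .0724 .040
```

```text
eef_pos: [0.6155, 0.0746, 0.0474]
wrist_force: [0.3, -0.5, 0.1]
t 10.5 pos [0.6155 0.0746 0.0474] F [ 0.3 -0.5  0.1]  need shift [0.009 0.011 0.037] turn [ 0.0001  0.0001 -0.0005]
```

```bash
python3 -m pendant '[[[0.008,0.01,0.02,0,0,0],[0,0,0.015,0,0,0],[0,0,0,0,0,0]]]'|grep -E "pos|force"; python3 to.py .6173 .0724 .0314
python3 - <<'E'
from h import *
c=imaging.camera("side");a=cv2.resize(c["pixels"][180:260,190:270],(400,400),interpolation=cv2.INTER_CUBIC)
c=imaging.camera("wrist");b=cv2.resize(c["pixels"][190:310,220:340],(400,400),interpolation=cv2.INTER_CUBIC)
cv2.imwrite("pics/sw8.png",np.hstack([a,b]))
E
python3 to.py .6173 .0724 .0314
```

```text
eef_pos: [0.617, 0.0726, 0.0394]
wrist_force: [-0.4, -1.0, 0.4]
t 10.875 pos [0.617  0.0726 0.0394] F [-0.4 -1.   0.4]  need shift [0.001 0.001 0.04 ] turn [ 0.0002  0.0003 -0.0003]
t 10.975 pos [0.6172 0.0725 0.0397] F [ 0.5 -1.   0.6]  need shift [0.    0.001 0.042] turn [ 0.0003  0.0001 -0.0003]
```

View pics/sw8.png

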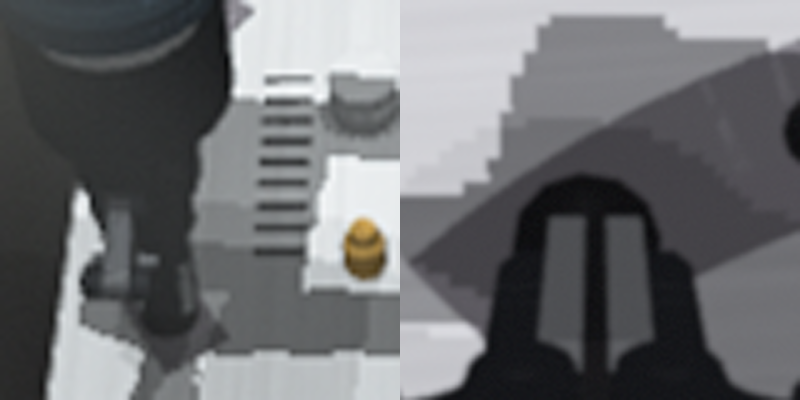

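Centred to within 1 mm or so. Press.

```bash
python3 -m pendant '[[[0,0,0.014,0,0,0],[0,0,0.01,0,0,0],[0,0,0.01,0,0,0]]]'|grep -E "pos|force"; python3 -m pendant '[[[0,0,0.006,0,0,0]]]'|grep -E "pos|force"; python3 -m pendant '[[[0,0,0.006,0,0,0]]]'|grep -E "pos|force"; python3 -m pendant '[[[0,0,0.006,0,0,0]]]'|grep -E "pos|force"
```

```text
eef_pos: [0.6176, 0.0721, 0.0332]
wrist_force: [-1.4, -0.0, 2.7]
eef_pos: [0.6176, 0.0722, 0.0321]
wrist_force: [-1.5, -0.6, 2.9]
eef_pos: [0.6177, 0.0722, 0.0314]
wrist_force: [-4.7, 1.0, 11.6]
eef_pos: [0.6177, 0.0722, 0.0313]
wrist_force: [-6.7, 0.3, 13.8]
```

Stud 5 is home. Now lift well clear and check.

```bash
python3 -m pendant '[[[0,0,-0.05,0,0,0],[0,0,-0.1,0,0,0],[0,0,-0.2,0,0,0],[0,0,-0.25,0,0,0],[-0.2,0,-0.25,0,0,0],[-0.25,0.15,-0.1,0,0,0],[-0.25,0.15,0,0,0,0],[-0.25,0.15,0,0,0,0],[0,0,0,0,0,0],[0,0,0,0,0,0]]]'|grep -E "time|pos|force"; python3 meas.py
python3 - <<'E'
from h import *
c=imaging.camera("side");cv2.imwrite("pics/s9.png",c["pixels"]);cv2.imwrite("pics/s9z.png",cv2.resize(c["pixels"][160:275,190:300],None,fx=5.2,fy=5.2,interpolation=cv2.INTER_CUBIC))
E
```

```text
time_s: 12.98
eef_pos: [0.4279, -0.0204, 0.2349]
wrist_force: [-0.4, -0.6, -0.1]
[]
[]
```

View pics/s9z.png

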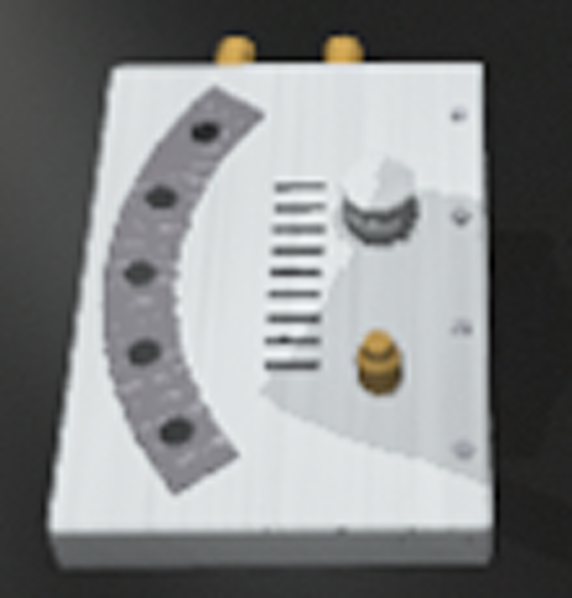

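View pics/s9.png

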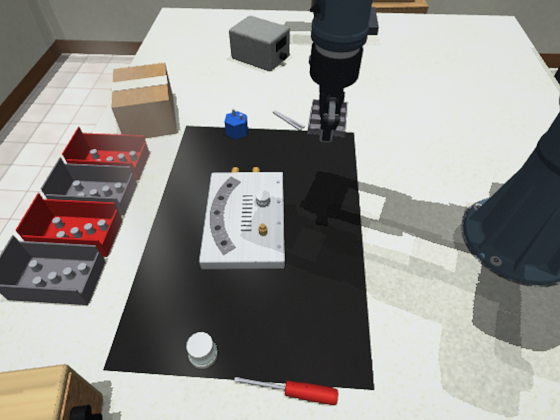

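All five studs now show only their small dome tops, evenly sunk. The case corners, tin, standoff and bench items are at the same pixels as at the start, and the hand is clear.

```bash
python3 -c "
from bench import ctrl; print(ctrl.hand_in())"
```

```text
the job is handed in; nothing more can be done
None
```

All five studs are pressed fully home, in order from the socket end, and the job is handed in with the hand clear at about 13 s. I used the shut fingertip and lifted it above the tops between studs.

- **Each press:** every stud gave way at about 3 N. It then met a firm stop at a TCP height of 31.3–31.4 mm, where I read 12–14.5 N. There was also up to about 7 N of sideways force at the stop, but nothing moved.
- **Final picture:** all five studs are equally sunk. The unit, tin, standoff and bench items look exactly where they were at the start. The hand is at z 0.235 m with no contact force.
- **Check that disagreed:** the side camera put the studs about 7.5 mm off in y from the top and wrist cameras, and triangulation gave z 25 mm where about 34 mm was expected. I relied on the top and wrist cameras, and the contact heights then matched the given sizes.
- **Check that failed:** my automatic stud finder found nothing in the final picture because the sunk studs show too little dark area. The last check of the studs is therefore by eye and from the stop heights.
- **Correction on the way:** the tip drifted about 2 mm off centre over stud 4, and I corrected it before pressing.

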